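Stand a sample in the gas well and set the purge valve two turns open

ROBOT

A 6-joint arm with a two-finger parallel gripper is mounted at the origin on a cart in front of the work surface, level with it; the furniture and walls round the work are solid. World frame = base frame: x ahead of the robot, y to its left, z up, the work surface at z = 0. Lengths are in m, angles in rad, forces in N, time in s.
With the tool pointing down it reaches from about 0.275 to 1 m from the base axis. Payload 8.4 kg.
Tool frame: the origin (TCP) lies midway between the tips of the shut fingers; the grasp point (between the pads) lies 19 mm behind it (robot.tcp_to_grasp is the distance from the TCP to the grasp point, in m); z points along the fingers, y is the line along which they close (so a half turn about z gives the same grasp; the last joint's range is limited). The gripper opens to 85 mm and grips with 20 to 120 N. Pads are 22 mm wide; open, the fingers measure 114 mm over their backs; the gripper's body (76 mm by 85 mm) begins 54 mm behind the grasp point. The pads swing forward as they close: fully open they stand 13 mm farther back than shut.
Start: joints at [1.112, 0.353, 1.633, -0, 1.155, -0.002], TCP at [0.276, 0.561, 0.231] pointing down, gripper open.
Joint ranges: [-2.63, 2.63], [-0.92, 2.1], [0.06, 2.66], [-1.3, 4.44], [0, 2.69], [-3.02, 3.02]. Speed limits (rad/s): [2.22, 2.22, 2.79, 3.14, 3.14, 3.14].

INTERFACE

Orientations are given as a unit quaternion [x, y, z, w].
In Python, from plant import sensors, optics, finish_job, robot gives the robot as it stands.
- The arm moves only by the tool apply_moves, never from a script. Its argument "rows" is a list of rows, each an object with "xyz": the shift along the tool's x, y, z in cm, a list of three; "turn": the turn about the tool's z in units of 6 degrees (1.0 is 6 degrees); "fingers": the opening, from 0 (shut) to 1 (fully open). In form: [{"xyz": [dx, dy, dz], "turn": turn, "fingers": fingers}, ...]. A call has 1 to 12 rows; each row is the pose to reach, as a shift and turn from the pose commanded when the call began, along the tool's axes at that moment; what a row does not reach only later rows make up. A row lasts 1/12 s, in which the tool goes at most 41.7 mm and 7.16 degrees, less where a joint would pass 70% of its speed; a pose out of reach is approached as far as the arm can. A call with a gripper value outside its range is refused whole. The fingers move at their own pace and stop on an object; the grip force is fixed at half the most. Time passes only in rows, so rows that repeat a pose let the fingers close. It gives the time, the measured TCP pose, the force, the opening and the grip force at its end, in the units of the state.
- sensors.get_obs(): the state, without advancing time (a new reading comes with each control period).
- optics.get_image(name): name is "side" or "top"; returns the picture (420x560x3 uint8, red, green, blue); there is no depth.
- optics.camera_info(name): a dict with "intrinsics" (3x3 intrinsics, pixels), "rvec" (rotation vector, rad) and "tvec" (3), from world to camera coordinates, as OpenCV has them. Camera axes: x right, y down, z forward; pixel columns grow to the right and rows downward; lengths in m; the calibration is good to about 2 mm. A picture is of the moment at which its call begins. camera_info takes no time and is no camera call.
- finish_job(): hands the job in; it is judged then, once.
Trained networks look in the newest picture that a camera, given by its name, has taken for a name from the list of things; names that differ only in an ending like _2 or _b are one class to them, and where a whole thing is asked for, a point or a joint stands for the part that bears it (a point fixed in the world has none). Each returns a list of dicts, best first, with "score" (0 to 1); they miss things now and then, are a little off and sometimes report something else, mostly with a low value. They report only what shows in the picture. A call takes as long as a camera call.
- optics.cut_out(name, camera): "pixels" (420x560 bool, what is visible of it) and "position" ([column, row] in pixels, amid what is visible of it).
The state is a dict: "time_s": time; "joints": joint angles; "qvel": joint speeds; "effort": joint torques, N m; "tcp_pos": TCP position; "ee_rot": TCP orientation; "force": force on the tool from outside, world axes, zero at the start; "ft_torque": the same for the moment, N m; "gripper_width": opening from 0.0 (shut) to 1.0 (fully open); "grip_force": force on a finger pad.
Only numpy, scipy, OpenCV 4.12 (cv2) and the standard library are available. Lean on these libraries where they do the work, as an engineer would, in place of code of your own. Each camera call takes 0.05 s, during which the arm holds its last target. There are 200 camera calls.

TASK

Take the blue-capped tube out of the yellow rack, stand it down in the well of the white block on the gas-blanket station and let go of it. Then, by its black crank handle, turn the red valve wheel clockwise (seen from above) until it is fully closed against its stop, and from there open it exactly two full turns counterclockwise. The valve is sprung and creeps shut when released, so finish while still gripping the handle, with the wheel held still at two turns open; do not shove the timer or the petri dish about.

Things in the scene. Friction and masses are not known exactly. Their poses are not given: they have to be found in the camera images.
- tube_center (a point): centre (half-way up, axis z up along the tube) of the loose sample tube: 50 ml, clear body 28 mm in diameter with a tapered foot, blue screw cap 34 mm in diameter over its top 19 mm; 120 mm long, about 15 g. It stands upright in a hole of the yellow rack (rack: 170 x 229 mm, top plate 57 mm high, fixed to the bench), its foot 3 mm above the bench, its cap 104 to 123 mm above the bench. It must be lifted 60 mm straight up to clear the rack.
- sample_tube: the same tube; origin at its foot, z up along it
- well_mouth (a point): centre of the mouth of the round well in the white block (70 x 70 mm, top 62 mm above the bench) of the fixed station: 38 mm in diameter with a 4 mm chamfer, 42 mm deep, open upward. Its x and y axes are the station's: the valve axis lies 140 mm from here along -y. A tube fully down stands on the floor of the well, with its centre about 18 mm above this point and its cap 59 to 78 mm above it.
- valve_axis (a point): point on the upright turning axis of the red valve wheel, 115 mm above the bench, level with the middle of the crank handle. The wheel (rim 55 mm in radius, bar 12 mm thick, at 62 to 74 mm above the bench) turns about it; the station's base plate is 120 x 230 mm, 12 mm thick; keep clear of the tall centrifuge behind and to the left of it.
- valve_handle: black upright crank handle standing on the wheel's rim; it spins freely on its pin, so a gripper can hold it at one orientation while it carries it round the axis. Cylinder 18 mm in diameter with a head 23 mm in diameter over its top 10 mm; origin at its middle, 115 mm above the bench, 55 mm from the valve axis; it reaches from 32 mm below to 31 mm above the origin. At joint value 0 it lies on the +x side of the axis in the station's frame.
- valve (a joint): turn of the valve wheel, rad: 0 = fully closed at its hard stop, grows counterclockwise seen from above as it opens, 12.57 = two full turns open, 18.85 = far stop. It starts between 1.5 and 5.5. Turning takes 1 to 1.5 N at the handle. A light return spring closes it: beyond about 7.5 rad it creeps shut when released, below that friction keeps it.
- timer: white bench timer, 47 x 66 x 64 mm, loose bystander; origin at the centre of its underside
- petri: petri dish, 64 mm across, 15 mm high, loose bystander; origin at the centre of its underside

How it is judged:
On the way, in this order (a step that is already met when the one before it is completed fails the run):
1. the tube stands fully down in the well and is let go (horizontal distance between tube_center and well_mouth below 0.015 m and z of tube_center in the frame of well_mouth below 0.03 m and angle between tube_center's own z axis and vertical below 0.3 rad and contact force between the fingers and sample_tube below 0.1 N), for 0.3 s.
2. the valve is closed to its stop (value of joint valve below 0.08 rad), for 0.1 s.
At the end, for the whole second after the job is handed in: The tube stands free in the well (centre within 15 mm of its axis, fully down to about 12 mm, tilted under 0.3 rad); the valve is two turns open (12.57 rad, give or take 0.2) and still (under 0.1 rad/s); the fingers still grip the crank handle with over 2 N (all of step 1 and value of joint valve between 12.366 and 12.766 rad and velocity of joint valve between -0.1 and 0.1 rad/s and contact force between the fingers and valve_handle above 2 N); the arm keeps its last pose, push and grip.
It fails at once if the timer is shoved more than 30 mm (distance of timer from where it was at the start of the episode above 0.03 m).
It fails at once if the petri dish is shoved more than 30 mm (distance of petri from where it was at the start of the episode above 0.03 m).
It also fails if it takes over 72 s, if anything falls off the work surface, if the arm or the gripper's body presses on something with over 40 N, if the wrist force passes 120 N, or if a joint passes its speed limit or range.

## Working session

There is one attempt and no reset: what is moved stays moved. The work goes in short steps, Python scripts to look and compute and a tool call to move; the robot and the scene stay as the last step left them, time stands still between calls to the robot, and variables do not carry over. Pictures are saved under pics/ and viewed, at most 10 in all, crops included, and the job is handed in when it is done.

Besides the shell and the picture viewer there is one more tool, called by a JSON object that holds its "fn" and its "kwargs". apply_moves: Moves the arm, as the interface text tells. Its arguments: {"type":"object","properties":{"rows":{"type":"array","items":{"type":"object","properties":{"xyz":{"type":"array","items":{"type":"number"}},"turn":{"type":"number"},"fingers":{"type":"number"}}}}},"required":["rows"]}

```bash
mkdir -p pics
cat > h.py <<'E'
import numpy as np, cv2
from plant import sensors, optics, robot
def cam(n):
    c=optics.camera_info(n); R=cv2.Rodrigues(np.array(c["rvec"],float))[0]
    return np.array(c["intrinsics"],float),R,np.array(c["tvec"],float).ravel()
def ray(n,px):
    K,R,t=cam(n); d=R.T@np.linalg.solve(K,[px[0],px[1],1]); return -R.T@t,d
def atz(n,px,z):
    o,d=ray(n,px); return o+d*(z-o[2])/d[2]
def tri(p1,p2):
    o1,d1=ray("side",p1);o2,d2=ray("top",p2)
    s=np.linalg.lstsq(np.c_[d1,-d2],o2-o1,rcond=None)[0]
    a=o1+s[0]*d1;b=o2+s[1]*d2; return (a+b)/2,np.linalg.norm(a-b)
def proj(n,P):
    K,R,t=cam(n); q=K@(R@np.array(P)+t); return q[:2]/q[2]
E
python3 - <<'E'
from h import *
for n in("side","top"):
    im=optics.get_image(n); cv2.imwrite(f"pics/{n}0.png",im[:,:,::-1])
    K,R,t=cam(n); print(n,"cam at",-R.T@t, "fwd",R[2],K[0,0])
    for k in("sample_tube","tube_center","well_mouth","valve_handle","valve","timer","petri"):
        try:
            for r in optics.cut_out(k,n)[:2]:
                ys,xs=np.where(r["pixels"]); print(k,round(r["score"],2),np.round(r["position"],1),xs.min(),xs.max(),ys.min(),ys.max())
        except Exception as e: print(k,e)
o=sensors.get_obs();print({k:np.round(v,3) for k,v in o.items()})
E
```

```text
side cam at [ 0.06091227 -0.88734884  0.71670095] fwd [ 0.404933    0.70933683 -0.57694932] 406.60352032300193
sample_tube 0.58 [206.3 165.3] 201 213 154 182
tube_center 0.5 [208.1 167.4] 202 213 154 188
well_mouth 0.61 [308.3 277.7] 257 358 238 317
valve_handle 0.58 [319.4 272.9] 317 327 260 286
valve 0.57 [326.9 274. ] 305 356 255 292
timer 0.67 [402.1 335. ] 389 415 314 353
petri 0.76 [341.1 357.7] 325 356 345 374
top cam at [-0.02196589 -0.32471632  1.76607864] fwd [ 0.29301732  0.09761539 -0.95111098] 522.9814336790877
sample_tube 0.47 [179.4 187. ] 172 184 180 197
tube_center 0.72 [179.1 189.2] 172 184 180 195
well_mouth 0.65 [329.6 232.6] 293 366 212 251
valve_handle 0.4 [353.2 238.1] 350 356 236 245
valve 0.59 [350.2 231.9] 330 365 211 246
timer 0.81 [403.3 238.5] 394 412 226 248
timer 0.3 [330.3 231.6] 294 365 212 250
petri 0.81 [382.3 273.8] 374 392 264 281
{'time_s': np.float64(0.8), 'joints': array([ 1.112,  0.353,  1.633, -0.   ,  1.155, -0.002]), 'qvel': array([ 0.001,  0.001, -0.003,  0.   ,  0.001, -0.002]), 'effort': array([ 1.0000e-03, -6.0511e+01, -3.4243e+01,  0.0000e+00,  1.0000e-03,
       -0.0000e+00]), 'tcp_pos': array([0.276, 0.561, 0.231]), 'ee_rot': array([ 0.226,  0.974, -0.   ,  0.   ]), 'force': array([-0.1  ,  0.961,  0.14 ]), 'ft_torque': array([-0.048,  0.037,  0.01 ]), 'grip_force': np.float64(0.0), 'gripper_width': np.float64(1.003)}
```

View pics/side0.png

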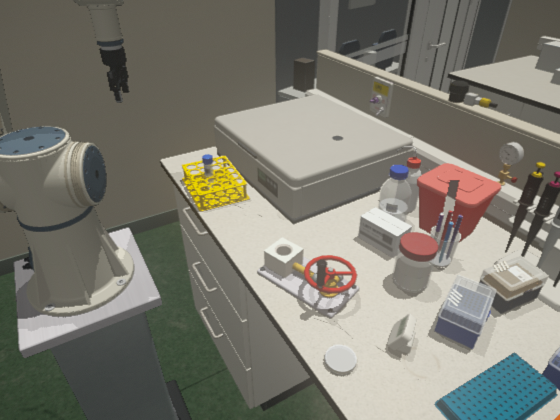

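View pics/top0.png

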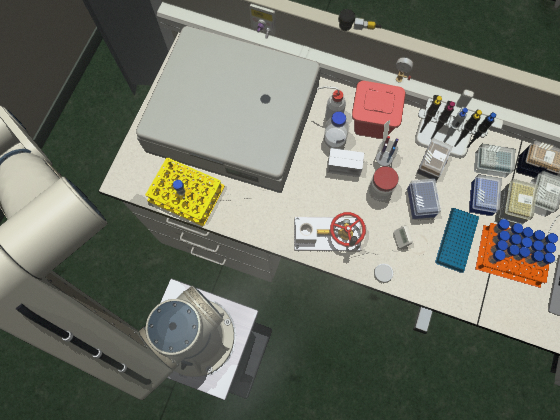

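The side view shows the blue cap at about (207,160) in the rack, the well at about (285,250), the red wheel at about (330,273) and the black handle at about (320,272). In the top view the cap is at (179,186), the well at (307,229) and the wheel at (347,230). The timer and petri dish are to the right of the wheel.

Run:
```python
from h import *
S=cv2.imread("pics/side0.png");T=cv2.imread("pics/top0.png")
def blob(im,f,box):
    x0,x1,y0,y1=box; b,g,r=[im[y0:y1,x0:x1,i].astype(int) for i in range(3)]
    ys,xs=np.where(f(r,g,b)); return xs+x0,ys+y0
blue=lambda r,g,b:(b>r+50)&(b>g+30)
red=lambda r,g,b:(r>g+60)&(r>b+60)
cs=blob(S,blue,(190,225,140,190));ct=blob(T,blue,(165,195,170,205))
a=[c.mean() for c in cs];b=[c.mean() for c in ct]
print("cap",a,b,tri(a,b),atz("top",b,.12),atz("side",a,.115), len(cs[0]),len(ct[0]))
for n,im,box in(("side",S,(295,365,250,305)),("top",T,(322,372,205,255))):
    xs,ys=blob(im,red,box); h=cv2.convexHull(np.c_[xs,ys].astype(np.int32))
    e=cv2.fitEllipse(h); print(n,e,atz(n,e[0],.068),"bbox",xs.min(),xs.max(),ys.min(),ys.max())
for n,px in(("side",(285,250)),("top",(307,229))): print("well",atz(n,px,.062))
for k,n,z in(("petri","top",.0075),("timer","top",.03)): print(k,atz(n,optics.cut_out(k,n)[0]["position"],z))
A=cv2.resize(S[225:310,250:364],(798,595),interpolation=cv2.INTER_CUBIC)
B=cv2.resize(T[204:256,285:375],None,fx=8,fy=8,interpolation=cv2.INTER_CUBIC)
cv2.imwrite("pics/cs.png",A);cv2.imwrite("pics/ct.png",B)
```

```text
cap [np.float64(206.85714285714286), np.float64(156.5142857142857)] [np.float64(177.2753623188406), np.float64(184.02898550724638)] (array([0.43381197, 0.22810553, 0.12272615]), np.float64(0.002543323624021779)) [0.43328211 0.2292203  0.12      ] [0.44004989 0.2427938  0.115     ] 35 69
side ((330.0763244628906, 273.1005554199219), (35.79874038696289, 52.19440841674805), 97.5608139038086) [ 0.49877017 -0.3535648   0.068     ] bbox 304 356 255 291
top ((347.54888916015625, 228.61561584472656), (33.13979721069336, 35.16982650756836), 110.62654876708984) [ 0.49580994 -0.35649501  0.068     ] bbox 330 365 212 245
well [ 0.45447564 -0.22575993  0.062     ]
well [ 0.44965591 -0.22797638  0.062     ]
petri [ 0.4026494  -0.51771502  0.0075    ]
timer [ 0.53901526 -0.54796485  0.03      ]
```

View pics/cs.png

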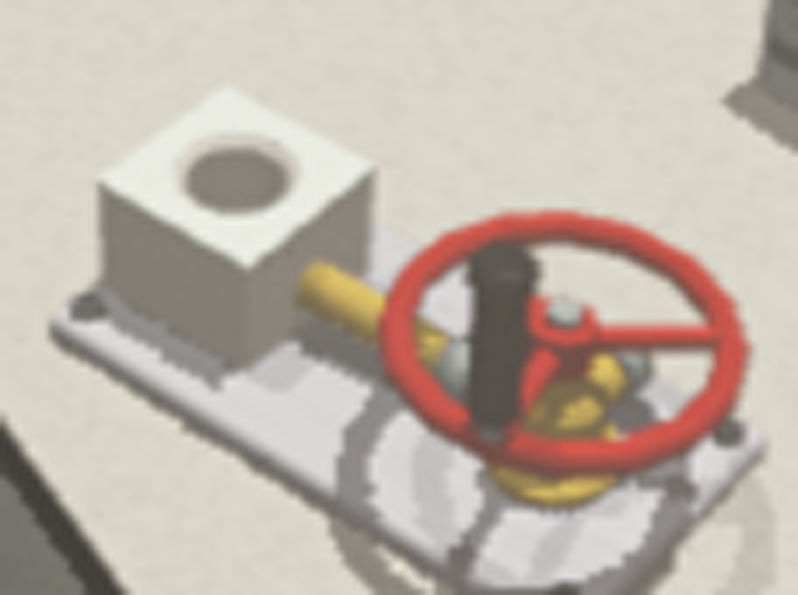

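View pics/ct.png

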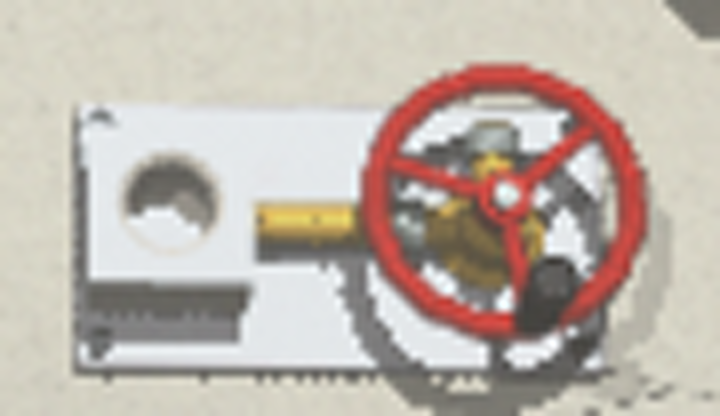

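The crops put the well mouth at side (284,250.4) and top (306.3,229.4). The hub is at top (348,228.4), and the handle top is at top (354,238.8).

```bash
cat >> h.py <<'E'
from scipy.spatial.transform import Rotation as Ro
def loc(P,cmd=None,q=None):
    o=sensors.get_obs(); R=Ro.from_quat(o["ee_rot"] if q is None else q)
    return np.round(R.inv().apply(np.array(P)-(o["tcp_pos"] if cmd is None else cmd))*100,2)
E
python3 - <<'E'
from h import *
w=(atz("top",(306.3,229.4),.062)+atz("side",(284,250.4),.062))/2
print("well",w,tri((284,250.4),(306.3,229.4)))
ax=(np.array([.49877,-.35356])+[.4958,-.3565])/2
d=ax-w[:2]; print("dist",np.hypot(*d),"yaw",np.degrees(np.arctan2(d[0],-d[1])))
hd=atz("top",(354,238.8),.146); hs=atz("side",(250+498/7,225+335/7),.115); print("handle",hd,hs)
for h in(hd,hs):
    v=h[:2]-ax; print(np.hypot(*v),"ang",np.degrees(np.arctan2(v[1],v[0])-np.arctan2(d[0],-d[1]))%360)
for p in((143,150),(181,160),(283,188)): print("edge",atz("top",p,0))
for z in(.25,.115,.092): print(z,loc([.434,.2285,z]))
print(proj("top",[.434,.2285,.123]),proj("side",[.434,.2285,.123]),proj("side",[.434,.2285,.104]))
E
```

```text
well [ 0.44954554 -0.22602032  0.062     ] (array([ 0.4489973 , -0.22681046,  0.06310082]), np.float64(0.0036008581424346953))
dist 0.13755927092166895 yaw 20.306770889204127
handle [ 0.44686221 -0.38481324  0.146     ] [ 0.45107937 -0.38212335  0.115     ]
0.058561927777892396 ang 190.26230828352334
0.053563143055624055 ang 190.07908514111585
edge [0.54606703 0.44122892 0.        ]
edge [ 5.57064494e-01  2.94382883e-01 -2.22044605e-16]
edge [ 0.58180148 -0.09302841  0.        ]
0.25 [-28.87 -22.85  -1.87]
0.115 [-28.87 -22.85  11.63]
0.092 [-28.87 -22.85  13.93]
[177.38162944 183.59391183] [206.47117649 156.49627191] [207.10960043 161.84591411]
```

{"fn": "apply_moves", "kwargs": {"rows": [{"xyz":[-3.5,-2.8,-1.9],"turn":0,"fingers":0.8},{"xyz":[-7,-5.6,-1.9],"turn":0,"fingers":0.8},{"xyz":[-10.3,-8.2,-1.9],"turn":0,"fingers":0.8},{"xyz":[-13.6,-10.8,-1.9],"turn":0,"fingers":0.8},{"xyz":[-16.9,-13.4,-1.9],"turn":0,"fingers":0.8},{"xyz":[-20.2,-16,-1.9],"turn":0,"fingers":0.8},{"xyz":[-23.5,-18.6,-1.9],"turn":0,"fingers":0.8},{"xyz":[-26.5,-21,-1.9],"turn":0,"fingers":0.8},{"xyz":[-28.9,-22.85,-1.9],"turn":0,"fingers":0.8},{"xyz":[-28.9,-22.85,0],"turn":0,"fingers":0.8},{"xyz":[-28.9,-22.85,2],"turn":0,"fingers":0.8},{"xyz":[-28.9,-22.85,4],"turn":0,"fingers":0.8}]}}

```text
time_s: 1.9
tcp_pos: [0.4351, 0.2276, 0.1912]
ee_rot: [0.228, 0.974, 0.001, 0.001]
force: [-0.4, 0.3, 0.2]
gripper_width: 0.801
grip_force: 0.0
```

Run:
```python
from h import *
S=optics.get_image("side");T=optics.get_image("top")
A=cv2.resize(S[100:220,150:270],(500,500));B=cv2.resize(T[150:230,130:230],(0,0),fx=3,fy=5) if 0 else cv2.resize(T[140:240,130:230],(300,300))
C=np.zeros((500,800,3),np.uint8);C[:,:500]=A;C[:300,500:]=B
cv2.imwrite("pics/m1.png",C[:,:,::-1])
o=sensors.get_obs();print(o["tcp_pos"],o["gripper_width"],loc([.434,.2285,.092]))
```

```text
[0.43264894 0.22712585 0.18889009] 0.8014972229950719 [-0.09  0.22  9.69]
```

View pics/m1.png

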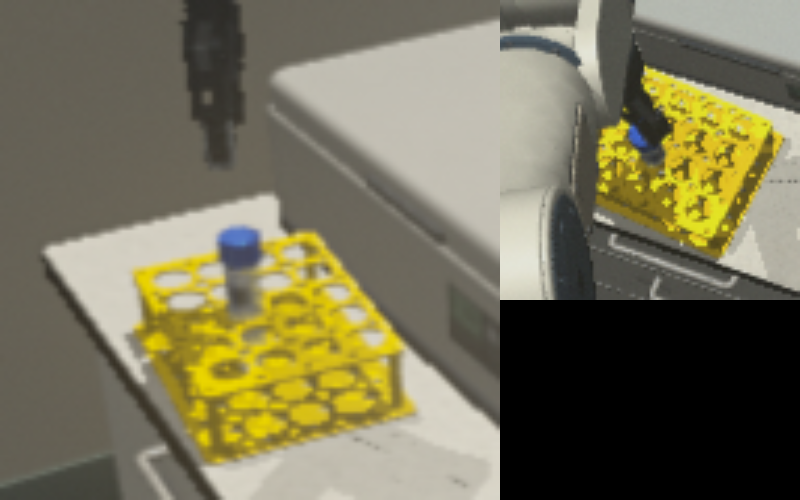

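The crop shows the fingertips above the cap and slightly to its left: fingertips near side (201.6,138), cap near (207.5,158). I'll compare this with the projected TCP.

Run:
```python
from h import *
o=sensors.get_obs();p=o["tcp_pos"];R=Ro.from_quat(o["ee_rot"]).as_matrix()
print(p,o["time_s"],proj("side",p),proj("top",p))
for s in(-1,1): q=p+R[:,1]*s*.034-R[:,2]*.010; print(s,proj("side",q),proj("top",q))
print("cap mid side",proj("side",[.434,.2285,.1135]))
print("obs cap side crop (240,245)->",150+240/4.167,100+245/4.167, atz("side",(150+240/4.167,100+245/4.167),.1135))
```

```text
[0.43264894 0.22712585 0.18889009] 2.0 [203.91951779 137.47425493] [173.55607822 176.90861308]
-1 [202.55928841 139.15498667] [179.78418139 182.90448802]
1 [204.53045901 129.92548856] [166.10783983 168.67787771]
cap mid side [206.79174411 159.18245261]
obs cap side crop (240,245)-> 207.5953923686105 158.7952963762899 [0.43718839 0.22968285 0.1135    ]
```

{"fn": "apply_moves", "kwargs": {"rows": [{"xyz":[-0.1,0.1,3],"turn":0,"fingers":0.8},{"xyz":[-0.1,0.1,6],"turn":0,"fingers":0.8},{"xyz":[-0.1,0.1,8],"turn":0,"fingers":0.8},{"xyz":[-0.1,0.1,9.5],"turn":0,"fingers":0.8},{"xyz":[-0.1,0.1,9.9],"turn":0,"fingers":0.8},{"xyz":[-0.1,0.1,9.9],"turn":0,"fingers":0.2},{"xyz":[-0.1,0.1,9.9],"turn":0,"fingers":0.2},{"xyz":[-0.1,0.1,9.9],"turn":0,"fingers":0.2},{"xyz":[-0.1,0.1,9.9],"turn":0,"fingers":0.2},{"xyz":[-0.1,0.1,9.9],"turn":0,"fingers":0.2},{"xyz":[-0.1,0.1,9.9],"turn":0,"fingers":0.2},{"xyz":[-0.1,0.1,9.9],"turn":0,"fingers":0.2}]}}

```text
time_s: 3.0
tcp_pos: [0.4368, 0.2294, 0.0938]
ee_rot: [0.226, 0.974, 0.001, 0.001]
force: [0.2, 0.0, 7.6]
gripper_width: 0.374
grip_force: 59.3
```

{"fn": "apply_moves", "kwargs": {"rows": [{"xyz":[0,0,-2],"turn":0,"fingers":0.2},{"xyz":[0,0,-4],"turn":0,"fingers":0.2},{"xyz":[0,0,-6],"turn":0,"fingers":0.2},{"xyz":[0,0,-8],"turn":0,"fingers":0.2},{"xyz":[0,0,-10],"turn":0,"fingers":0.2},{"xyz":[0,0,-12],"turn":0,"fingers":0.2},{"xyz":[0,0,-12],"turn":0,"fingers":0.2}]}}

```text
time_s: 3.58
tcp_pos: [0.4376, 0.2299, 0.2167]
ee_rot: [0.226, 0.974, 0.002, 0.003]
force: [1.2, -0.3, -0.6]
gripper_width: 0.376
grip_force: 60.0
```

Run:
```python
from h import *
o=sensors.get_obs();print(o["tcp_pos"],o["gripper_width"],o["joints"],o["force"])
for z in(.212,.150,.125,.105):print(z,loc([.449,-.2265,z]))
```

```text
[0.43758802 0.22988127 0.21667513] 0.3758770243707491 [ 4.80674499e-01  1.61425118e-01  1.92680245e+00  3.64427856e-06
  1.04656469e+00 -6.33291924e-01] [ 1.21429065 -0.33482536 -0.57011109]
0.212 [-21.15 -40.46   0.33]
0.15 [-21.13 -40.49   6.53]
0.125 [-21.12 -40.5    9.03]
0.105 [-21.11 -40.52  11.03]
```

{"fn": "apply_moves", "kwargs": {"rows": [{"xyz":[-1.5,-2.8,0],"turn":0,"fingers":0.2},{"xyz":[-3.2,-6.1,0],"turn":0,"fingers":0.2},{"xyz":[-5,-9.5,0],"turn":0,"fingers":0.2},{"xyz":[-6.8,-12.9,0],"turn":0,"fingers":0.2},{"xyz":[-8.6,-16.3,0],"turn":0,"fingers":0.2},{"xyz":[-10.4,-19.7,0],"turn":0,"fingers":0.2},{"xyz":[-12.2,-23.1,0],"turn":0,"fingers":0.2},{"xyz":[-14,-26.5,0],"turn":0,"fingers":0.2},{"xyz":[-15.8,-29.9,0],"turn":0,"fingers":0.2},{"xyz":[-17.6,-33.3,0],"turn":0,"fingers":0.2},{"xyz":[-19.4,-36.8,0],"turn":0,"fingers":0.2},{"xyz":[-20.6,-39.1,0],"turn":0,"fingers":0.2}]}}

```text
time_s: 4.58
tcp_pos: [0.4477, -0.2161, 0.2124]
ee_rot: [0.227, 0.974, -0.0, 0.001]
force: [0.4, 0.2, -0.6]
gripper_width: 0.376
grip_force: 60.1
```

{"fn": "apply_moves", "kwargs": {"rows": [{"xyz":[-0.6,-1.2,0],"turn":0,"fingers":0.2},{"xyz":[-0.6,-1.2,1.5],"turn":0,"fingers":0.2},{"xyz":[-0.6,-1.2,3],"turn":0,"fingers":0.2},{"xyz":[-0.6,-1.2,4.5],"turn":0,"fingers":0.2},{"xyz":[-0.6,-1.2,5],"turn":0,"fingers":0.2},{"xyz":[-0.6,-1.2,5],"turn":0,"fingers":0.2},{"xyz":[-0.6,-1.2,5],"turn":0,"fingers":0.2}]}}

```text
time_s: 5.17
tcp_pos: [0.4482, -0.226, 0.1625]
ee_rot: [0.226, 0.974, 0.0, -0.0]
force: [-0.8, 0.1, 0.1]
gripper_width: 0.372
grip_force: 60.1
```

Run:
```python
from h import *
o=sensors.get_obs();p=o["tcp_pos"];print(p,o["gripper_width"],o["force"])
S=optics.get_image("side");T=optics.get_image("top")
C=np.zeros((600,800,3),np.uint8);C[:,:450]=cv2.resize(S[180:300,250:340],(450,600),interpolation=cv2.INTER_CUBIC)
C[:350,450:]=cv2.resize(T[190:260,280:350],(350,350),interpolation=cv2.INTER_CUBIC)
cv2.imwrite("pics/m2.png",C[:,:,::-1])
f=p.copy();f[2]-=.089;print("foot exp",f,proj("side",f),proj("top",f))
print(proj("side",f+[0,0,.06]))
print(loc([.449,-.2265,p[2]]))
```

```text
[ 0.4481704  -0.22596091  0.16249777] 0.3723126711336612 [-0.81122661  0.0777155   0.08057926]
foot exp [ 0.4481704  -0.22596091  0.07349777] [282.8470403  247.29968645] [306.41646353 228.28187281]
[282.87913956 227.81562466]
[-0.04 -0.    0.06]
```

View pics/m2.png

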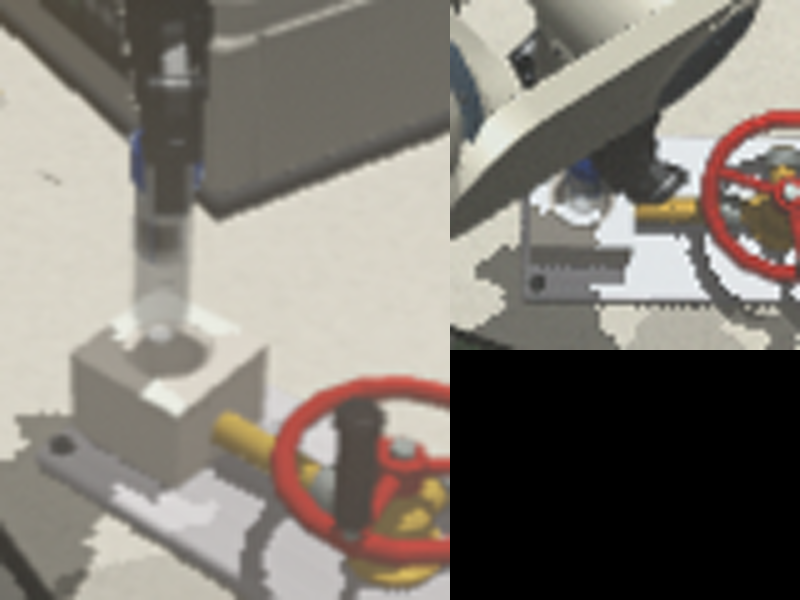

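The tube hangs upright over the well with its foot at about side (282,247); the well centre is at about (283.4,250.4). I'll shift it 2 mm and lower it.

{"fn": "apply_moves", "kwargs": {"rows": [{"xyz":[-0.2,0,1],"turn":0,"fingers":0.2},{"xyz":[-0.2,0,2],"turn":0,"fingers":0.2},{"xyz":[-0.2,0,3],"turn":0,"fingers":0.2},{"xyz":[-0.2,0,3.8],"turn":0,"fingers":0.2},{"xyz":[-0.2,0,4.5],"turn":0,"fingers":0.2},{"xyz":[-0.2,0,4.9],"turn":0,"fingers":0.2},{"xyz":[-0.2,0,5.1],"turn":0,"fingers":0.2},{"xyz":[-0.2,0,5.1],"turn":0,"fingers":0.2}]}}

```text
time_s: 5.93
tcp_pos: [0.45, -0.2271, 0.1109]
ee_rot: [0.226, 0.974, 0.0, -0.0]
force: [1.3, 1.6, -1.2]
gripper_width: 0.374
grip_force: 60.0
```

{"fn": "apply_moves", "kwargs": {"rows": [{"xyz":[0,0,0.1],"turn":0,"fingers":0.2},{"xyz":[0,0,0.1],"turn":0,"fingers":0.5},{"xyz":[0,0,0.1],"turn":0,"fingers":0.75},{"xyz":[0,0,0.1],"turn":0,"fingers":0.75},{"xyz":[0,0,0.1],"turn":0,"fingers":0.75},{"xyz":[0,0,-2],"turn":0,"fingers":0.75},{"xyz":[0,0,-4],"turn":0,"fingers":0.75},{"xyz":[0,0,-7],"turn":0,"fingers":0.75},{"xyz":[0,0,-10],"turn":0,"fingers":0.75},{"xyz":[0,0,-10],"turn":0,"fingers":0.75}]}}

```text
time_s: 6.77
tcp_pos: [0.4525, -0.2287, 0.2166]
ee_rot: [0.226, 0.974, -0.001, 0.004]
force: [1.0, -0.5, 1.4]
gripper_width: 0.753
grip_force: 0.0
```

Run:
```python
from h import *
o=sensors.get_obs();p=o["tcp_pos"];print(p,o["gripper_width"],o["force"])
S=optics.get_image("side")
cv2.imwrite("pics/m3.png",cv2.resize(S[180:310,250:370],(600,600),interpolation=cv2.INTER_CUBIC)[:,:,::-1])
for r in optics.cut_out("sample_tube","side")[:2]:
    ys,xs=np.where(r["pixels"]);print(r["score"],xs.min(),xs.max(),ys.min(),ys.max())
for dz in(0,.062,.121,.14): print(dz,proj("side",[.4495,-.2265,dz]))
for r in optics.cut_out("valve_handle","side")[:2]: print(r["score"],r["position"],atz("side",r["position"],.115))
```

```text
[ 0.45246709 -0.22868032  0.21660705] 0.753329323239437 [ 0.96202307 -0.53958943  1.39830338]
0.87 278 298 218 256
0.24 303 357 255 294
0 [283.36603284 269.34432209]
0.062 [283.4163276  250.82679338]
0.121 [283.467634   231.93679985]
0.14 [283.48493185 225.56807385]
0.64 [320.0, 270.9] [ 0.45239545 -0.37594817  0.115     ]
```

View pics/m3.png

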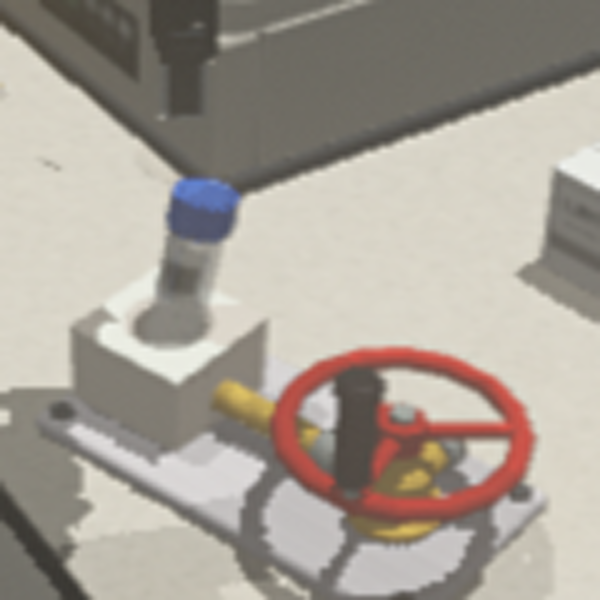

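The tube is in the well but leans right: the cap is at about side (291,225), and upright it would be near (283.5,229). I'll move over the handle and triangulate the cap with both views clear.

{"fn": "apply_moves", "kwargs": {"rows": [{"xyz":[-1.3,-2.6,0],"turn":0,"fingers":0.75},{"xyz":[-2.7,-5.4,0],"turn":0,"fingers":0.75},{"xyz":[-4.1,-8.2,0],"turn":0,"fingers":0.75},{"xyz":[-5.5,-11,0],"turn":0,"fingers":0.75},{"xyz":[-6.5,-13,0],"turn":0,"fingers":0.75},{"xyz":[-6.9,-13.9,0],"turn":0,"fingers":0.75},{"xyz":[-6.9,-13.9,0],"turn":0,"fingers":0.75},{"xyz":[-6.9,-13.9,0],"turn":0,"fingers":0.75}]}}

```text
time_s: 7.58
tcp_pos: [0.4497, -0.3816, 0.2099]
ee_rot: [0.227, 0.974, 0.001, -0.001]
force: [-0.2, 0.7, -0.7]
gripper_width: 0.746
grip_force: 0.0
```

Run:
```python
from h import *
o=sensors.get_obs();p=o["tcp_pos"];print(p,o["ee_rot"],o["force"])
S=optics.get_image("side");T=optics.get_image("top")
P=[]
for im,(x0,x1,y0,y1) in((S,(265,310,205,250)),(T,(285,335,200,260))):
    r,g,b=[im[y0:y1,x0:x1,i].astype(int) for i in range(3)]
    ys,xs=np.where((b>r+35)&(b>g+20)); print(len(xs),xs.min()+x0,xs.max()+x0,ys.min()+y0,ys.max()+y0); P.append((xs.mean()+x0,ys.mean()+y0))
print(P,tri(*P))
C=np.zeros((500,800,3),np.uint8);C[:,:400]=cv2.resize(S[200:300,260:340],(400,500),interpolation=cv2.INTER_CUBIC)
C[:400,400:]=cv2.resize(T[190:260,290:360],(400,400),interpolation=cv2.INTER_CUBIC)
cv2.imwrite("pics/m4.png",C[:,:,::-1])
```

```text
[ 0.44971507 -0.3815858   0.20987684] [ 2.26876832e-01  9.73922419e-01  7.98643887e-04 -1.17805655e-03] [-0.16719997  0.74548772 -0.70674235]
76 285 297 219 226Traceback (most recent call last):
  File "<stdin>", line 7, in <module>
    return umr_minimum(a, axis, None, out, keepdims, initial, where)
ValueError: zero-size array to reduction operation minimum which has no identity
```

```bash
cat > tilt.py <<'E'
from h import *
from scipy.optimize import least_squares
S=optics.get_image("side")
x0,x1,y0,y1=270,310,205,250
hsv=cv2.cvtColor(S[y0:y1,x0:x1],cv2.COLOR_RGB2HSV)
m=(hsv[...,0]>100)&(hsv[...,0]<130)&(hsv[...,1]>100)
ys,xs=np.where(m);bb=np.array([xs.min()+x0,xs.max()+x0+1,ys.min()+y0,ys.max()+y0+1]);c=np.array([xs.mean()+x0,ys.mean()+y0])
print("cap",len(xs),bb,c)
w=np.array([.4495,-.2265]); corr=np.array([284,250.4])-proj("side",[*w,.062])
a=np.linspace(0,2*np.pi,40)
def model(u):
    tl=np.hypot(*u); ax=np.array([*u,np.sqrt(1-tl**2)])   # lean vector (tilt)
    rim=np.array([*w,.058])+np.array([*(u/max(tl,1e-6)*.005),0])
    foot=rim-ax*(.038/ax[2])
    e1=np.cross(ax,[0,1,0]);e1/=np.linalg.norm(e1);e2=np.cross(ax,e1)
    pts=[foot+ax*h+.017*(np.cos(t)*e1+np.sin(t)*e2) for h in(.101,.120) for t in a]
    q=np.array([proj("side",p) for p in pts])+corr
    im=np.zeros((450,400),np.uint8); h=cv2.convexHull(((q-[270,205])*10).astype(np.int32)); cv2.fillConvexPoly(im,h,1)
    yy,xx=np.where(im); return np.array([xx.mean()/10+270-.5,yy.mean()/10+205-.5]),len(xx)/100,foot
r=least_squares(lambda u:model(u)[0]-c,[.1,.05],diff_step=.1)
print("lean",r.x,np.hypot(*r.x),model(r.x),"resid",r.fun)
E
python3 tilt.py
```

```text
cap 65 [285 298 219 226] [290.67692308 221.86153846]
lean [0.3569158  0.21661881] 0.41750759505165547 (array([290.03331947, 223.77533971]), 144.24, array([ 0.43884843, -0.23296464,  0.02      ])) resid [-0.64360361  1.91380125]
```

```bash
sed -i 's/>100)&(hsv\[...,0\]<130)&(hsv\[...,1\]>100)/>95)\&(hsv[...,0]<135)\&(hsv[...,1]>70)/; s/(u\/max/(np.array(u)\/max/' tilt.py
cat >> tilt.py <<'E'
for u in((.15,0),(.2,0),(.15,.15),(.2,.1),(.25,.1)): print(u,model(u)[:2])
cv2.imwrite("pics/m4.png",cv2.resize(S[195:295,260:360],(800,600) if 0 else (600,600),interpolation=cv2.INTER_CUBIC)[:,:,::-1])
E
python3 tilt.py
```

```text
cap 80 [285 298 218 227] [290.8625 222.075 ]
lean [0.35556708 0.20501408] 0.4104372314627131 (array([290.22957448, 223.84172529]), 146.41, array([ 0.43901446, -0.23254579,  0.02      ])) resid [-0.63292552  1.76672529]
(0.15, 0) (array([289.21752995, 226.23440901]), 182.83)Traceback (most recent call last):
  File "tilt.py", line 22, in <module>
    for u in((.15,0),(.2,0),(.15,.15),(.2,.1),(.25,.1)): print(u,model(u)[:2])
                                                                 ~~~~~^^^
  File "tilt.py", line 17, in model
    q=np.array([proj("side",p) for p in pts])+corr
                ~~~~^^^^^^^^^^
  File "h.py", line 15, in proj
    K,R,t=cam(n); q=K@(R@np.array(P)+t); return q[:2]/q[2]
          ~~~^^^
  File "h.py", line 4, in cam
    c=optics.camera_info(n); R=cv2.Rodrigues(np.array(c["rvec"],float))[0]
ValueError: time passes only in moves, steps and waits
```

Run:
```python
import h; from h import *
C={n:cam(n) for n in("side",)}; h.cam=lambda n:C[n]
w=np.array([.4495,-.2265]); corr=np.array([284,250.4])-proj("side",[*w,.062])
a=np.linspace(0,2*np.pi,40)
def bbox(u):
    u=np.array(u);tl=np.hypot(*u); ax=np.array([*u,np.sqrt(1-tl**2)])
    foot=np.array([*w,.058])+np.array([*(u/max(tl,1e-6)*.005),0])-ax*(.038/ax[2])
    foot[2]+=.006*tl
    e1=np.cross(ax,[0,1,0]);e1/=np.linalg.norm(e1);e2=np.cross(ax,e1)
    q=np.array([proj("side",foot+ax*H+.017*(np.cos(t)*e1+np.sin(t)*e2)) for H in(.101,.120) for t in a])+corr
    return np.r_[q.min(0),q.max(0)], (foot+ax*.12-[*w,0])[:2], foot[:2]-w
obs=np.array([283.6,218.6,297.6,232.6])
best=[]
for t in np.arange(0,.45,.02):
    for z in np.arange(0,2*np.pi,.15):
        b,cp,f=bbox([t*np.cos(z),t*np.sin(z)]); best.append((np.abs(b-obs).max(),t,z,np.round(b-obs,1)))
best.sort(key=lambda r:r[0])
for b in best[:12]:print(b)
```

```text
(np.float64(0.8780981857614165), np.float64(0.2), np.float64(0.15), array([-0.9,  0. ,  0.4,  0.1]))
(np.float64(0.8935507452679872), np.float64(0.22), np.float64(0.15), array([-0.5, -0. ,  0.9, -0. ]))
(np.float64(0.9326958362163964), np.float64(0.24), np.float64(0.3), array([-0.9, -0.5,  0.3, -0.9]))
(np.float64(0.9700822446189079), np.float64(0.18), np.float64(0.0), array([-0.7,  0.6,  0.6,  1. ]))
(np.float64(1.0544110770502755), np.float64(0.26), np.float64(0.3), array([-0.6, -0.6,  0.7, -1.1]))
(np.float64(1.162340655396008), np.float64(0.16), np.float64(0.0), array([-1.2,  0.6,  0.1,  1.1]))
(np.float64(1.1801460236545154), np.float64(0.2), np.float64(0.0), array([-0.2,  0.5,  1.2,  0.9]))
(np.float64(1.188195077603723), np.float64(0.28), np.float64(0.3), array([-0.2, -0.6,  1.1, -1.2]))
(np.float64(1.2853172444717416), np.float64(0.22), np.float64(0.3), array([-1.3, -0.4, -0.1, -0.7]))
(np.float64(1.290440666810241), np.float64(0.18), np.float64(0.15), array([-1.3,  0.1, -0.1,  0.3]))
(np.float64(1.367380435022369), np.float64(0.24), np.float64(0.15), array([-0.1, -0.1,  1.4, -0.1]))
(np.float64(1.5124969288078205), np.float64(0.3), np.float64(0.3), array([ 0.1, -0.6,  1.5, -1.3]))
```

Fit: the tube leans about 0.21 rad, its centre is within about 9 mm of the well axis, and it is down. That is within the limits. Now I'll grip the handle.

{"fn": "apply_moves", "kwargs": {"rows": [{"xyz":[0,0,3],"turn":0,"fingers":0.75},{"xyz":[0,0,6],"turn":0,"fingers":0.75},{"xyz":[0,0,8.5],"turn":0,"fingers":0.75},{"xyz":[0,0,10.5],"turn":0,"fingers":0.75},{"xyz":[0,0,11.8],"turn":0,"fingers":0.75},{"xyz":[0,0,11.8],"turn":0,"fingers":0.5},{"xyz":[0,0,11.8],"turn":0,"fingers":0},{"xyz":[0,0,11.8],"turn":0,"fingers":0},{"xyz":[0,0,11.8],"turn":0,"fingers":0},{"xyz":[0,0,11.8],"turn":0,"fingers":0},{"xyz":[0,0,11.8],"turn":0,"fingers":0},{"xyz":[0,0,11.8],"turn":0,"fingers":0}]}}

```text
time_s: 8.78
tcp_pos: [0.4517, -0.3828, 0.0947]
ee_rot: [0.226, 0.974, -0.0, 0.001]
force: [2.9, 3.6, 7.3]
gripper_width: 0.201
grip_force: 58.3
```

Run:
```python
from h import *
o=sensors.get_obs();print({k:np.round(o[k],4) for k in o})
```

```text
{'time_s': np.float64(8.7833), 'joints': array([-7.0590e-01,  4.6160e-01,  1.8154e+00,  8.0000e-04,  8.6180e-01,
       -1.8203e+00]), 'qvel': array([ 0.0008,  0.0012, -0.0042,  0.002 ,  0.0004,  0.0005]), 'effort': array([-2.69100e+00, -5.68166e+01, -2.42533e+01, -1.07560e+00,
        1.97400e-01, -3.00000e-04]), 'tcp_pos': array([ 0.4517, -0.3828,  0.0947]), 'ee_rot': array([ 2.264e-01,  9.740e-01, -4.000e-04,  1.400e-03]), 'force': array([2.8741, 3.5907, 7.34  ]), 'ft_torque': array([ 0.4106, -0.4816,  0.0262]), 'grip_force': np.float64(58.2575), 'gripper_width': np.float64(0.2008)}
```

```bash
cat > arc.py <<'E'
import sys,numpy as np
from scipy.spatial.transform import Rotation as Ro
R=Ro.from_quat([.2263,.9741,0,0]).as_matrix()
def rows(a0,step,n,r=5.5,off=(0,0)):
    u=lambda a:np.array([np.cos(np.radians(a)),np.sin(np.radians(a)),0])
    for i in range(1,n+1):
        d=R.T@(r*(u(a0+step*i)-u(a0))+np.array([*off,0])); print("[%.1f, %.1f],"%(d[0],d[1]),end=" ")
    print()
a=list(map(float,sys.argv[1:])); rows(a[0],a[1],int(a[2]),5.5,a[3:5] if len(a)>4 else (0,0))
E
python3 arc.py 210 -5 12
```

```text
[0.4, 0.3], [0.7, 0.6], [1.1, 0.9], [1.4, 1.3], [1.6, 1.7], [1.9, 2.1], [2.1, 2.6], [2.2, 3.0], [2.3, 3.5], [2.4, 4.0], [2.4, 4.5], [2.4, 4.9],
```

{"fn": "apply_moves", "kwargs": {"rows": [{"xyz":[0.4,0.3,0],"turn":0,"fingers":0},{"xyz":[0.7,0.6,0],"turn":0,"fingers":0},{"xyz":[1.1,0.9,0],"turn":0,"fingers":0},{"xyz":[1.4,1.3,0],"turn":0,"fingers":0},{"xyz":[1.6,1.7,0],"turn":0,"fingers":0},{"xyz":[1.9,2.1,0],"turn":0,"fingers":0},{"xyz":[2.1,2.6,0],"turn":0,"fingers":0},{"xyz":[2.2,3.0,0],"turn":0,"fingers":0},{"xyz":[2.3,3.5,0],"turn":0,"fingers":0},{"xyz":[2.4,4.0,0],"turn":0,"fingers":0},{"xyz":[2.4,4.5,0],"turn":0,"fingers":0},{"xyz":[2.4,4.9,0],"turn":0,"fingers":0}]}}

```text
time_s: 9.78
tcp_pos: [0.4503, -0.328, 0.0946]
ee_rot: [0.226, 0.974, -0.0, 0.0]
force: [-4.2, 1.2, 12.7]
gripper_width: 0.2
grip_force: 57.9
```

```bash
python3 arc.py 150 -5 12; python3 arc.py 90 -5 12
```

```text
[-0.1, 0.5], [-0.1, 0.9], [-0.3, 1.4], [-0.5, 1.9], [-0.7, 2.3], [-0.9, 2.7], [-1.2, 3.1], [-1.5, 3.4], [-1.9, 3.8], [-2.2, 4.1], [-2.6, 4.3], [-3.1, 4.6], 
[-0.4, 0.2], [-0.9, 0.3], [-1.4, 0.5], [-1.8, 0.5], [-2.3, 0.6], [-2.8, 0.6], [-3.3, 0.5], [-3.7, 0.4], [-4.2, 0.3], [-4.6, 0.1], [-5.1, -0.1], [-5.5, -0.4],
```

{"fn": "apply_moves", "kwargs": {"rows": [{"xyz":[-0.1,0.5,0],"turn":0,"fingers":0},{"xyz":[-0.1,0.9,-0.1],"turn":0,"fingers":0},{"xyz":[-0.3,1.4,-0.1],"turn":0,"fingers":0},{"xyz":[-0.5,1.9,-0.1],"turn":0,"fingers":0},{"xyz":[-0.7,2.3,-0.1],"turn":0,"fingers":0},{"xyz":[-0.9,2.7,-0.1],"turn":0,"fingers":0},{"xyz":[-1.2,3.1,-0.1],"turn":0,"fingers":0},{"xyz":[-1.5,3.4,-0.1],"turn":0,"fingers":0},{"xyz":[-1.9,3.8,-0.1],"turn":0,"fingers":0},{"xyz":[-2.2,4.1,-0.1],"turn":0,"fingers":0},{"xyz":[-2.6,4.3,-0.1],"turn":0,"fingers":0},{"xyz":[-3.1,4.6,-0.1],"turn":0,"fingers":0}]}}

```text
time_s: 10.78
tcp_pos: [0.4986, -0.299, 0.0947]
ee_rot: [0.227, 0.974, 0.001, -0.001]
force: [-0.2, 6.0, 7.9]
gripper_width: 0.199
grip_force: 58.8
```

{"fn": "apply_moves", "kwargs": {"rows": [{"xyz":[-0.4,0.2,0],"turn":0,"fingers":0},{"xyz":[-0.9,0.3,0],"turn":0,"fingers":0},{"xyz":[-1.4,0.5,0],"turn":0,"fingers":0},{"xyz":[-1.8,0.5,0],"turn":0,"fingers":0},{"xyz":[-2.3,0.6,0],"turn":0,"fingers":0},{"xyz":[-2.8,0.6,0],"turn":0,"fingers":0},{"xyz":[-3.3,0.5,0],"turn":0,"fingers":0},{"xyz":[-3.7,0.4,0],"turn":0,"fingers":0},{"xyz":[-4.2,0.3,0],"turn":0,"fingers":0},{"xyz":[-4.6,0.1,0],"turn":0,"fingers":0}]}}

```text
time_s: 11.62
tcp_pos: [0.5416, -0.3197, 0.0948]
ee_rot: [0.226, 0.974, 0.0, 0.001]
force: [3.9, 4.0, 4.1]
gripper_width: 0.198
grip_force: 59.2
```

```bash
python3 arc.py 40 -3 10
```

```text
[-0.3, -0.1], [-0.5, -0.3], [-0.8, -0.4], [-1.0, -0.6], [-1.2, -0.7], [-1.4, -0.9], [-1.7, -1.1], [-1.9, -1.3], [-2.0, -1.6], [-2.2, -1.8],
```

{"fn": "apply_moves", "kwargs": {"rows": [{"xyz":[-0.3,-0.1,0],"turn":0,"fingers":0},{"xyz":[-0.5,-0.3,0],"turn":0,"fingers":0},{"xyz":[-0.8,-0.4,0],"turn":0,"fingers":0},{"xyz":[-1.0,-0.6,0],"turn":0,"fingers":0},{"xyz":[-1.2,-0.7,0],"turn":0,"fingers":0},{"xyz":[-1.4,-0.9,0],"turn":0,"fingers":0},{"xyz":[-1.4,-0.9,0],"turn":0,"fingers":0},{"xyz":[-1.4,-0.9,0],"turn":0,"fingers":0}]}}

```text
time_s: 12.28
tcp_pos: [0.55, -0.3344, 0.0948]
ee_rot: [0.227, 0.974, -0.0, 0.001]
force: [4.8, 2.0, 5.7]
gripper_width: 0.2
grip_force: 59.0
```

```bash
cat > st.py <<'E'
from h import *
o=sensors.get_obs();p=o["tcp_pos"];v=p[:2]-[.4986,-.354];a=np.arctan2(v[1],v[0])
f=o["force"];print(o["time_s"],p,"r",np.hypot(*v),"ang",np.degrees(a),"F",f,"tang ccw",-f[0]*np.sin(a)+f[1]*np.cos(a),"rad",f[0]*np.cos(a)+f[1]*np.sin(a),o["gripper_width"],o["joints"][5])
E
python3 st.py; python3 arc.py 22 -3 4
```

```text
12.2833 [ 0.54998926 -0.33439664  0.09476646] r 0.05500134383474134 ang 20.8802578170762 F [4.77013456 1.96502162 5.66591762] tang ccw 0.13582074567714364 rad 5.1572324380291334 0.20027564377290402 -1.662604114208356
[-0.2, -0.2], [-0.4, -0.4], [-0.6, -0.6], [-0.8, -0.9],
```

{"fn": "apply_moves", "kwargs": {"rows": [{"xyz":[-0.1,-0.1,0],"turn":0,"fingers":0},{"xyz":[-0.2,-0.2,0],"turn":0,"fingers":0},{"xyz":[-0.3,-0.3,0],"turn":0,"fingers":0},{"xyz":[-0.4,-0.4,0],"turn":0,"fingers":0},{"xyz":[-0.4,-0.4,0],"turn":0,"fingers":0},{"xyz":[-0.4,-0.4,0],"turn":0,"fingers":0}]}}

```text
time_s: 12.78
tcp_pos: [0.5506, -0.3362, 0.0946]
ee_rot: [0.227, 0.974, 0.002, -0.001]
force: [1.5, 16.5, 13.1]
gripper_width: 0.2
grip_force: 60.4
```

```bash
python3 st.py
```

```text
12.7833 [ 0.55057624 -0.33621124  0.09461891] r 0.05493605082757106 ang 18.89339881113754 F [ 1.5143603  16.48058396 13.0597793 ] tang ccw 15.102291520142197 rad 6.769322385695546 0.1995496444932012 -1.668154263717302
```

Stop found: the handle stalls at 18.9° (world), with 15 N pressing back. Now I'll open two turns, in 120° arcs.

```bash
sed -i 's/%.1f, %.1f/%.2f, %.2f/' arc.py; for a in 16 136 256; do python3 arc.py $a 10 12; done
```

```text
[0.70, 0.65], [1.51, 1.17], [2.39, 1.54], [3.33, 1.76], [4.28, 1.80], [5.24, 1.69], [6.15, 1.40], [7.00, 0.96], [7.77, 0.39], [8.42, -0.32], [8.94, -1.12], [9.31, -2.01], 
[0.21, -0.93], [0.26, -1.89], [0.14, -2.84], [-0.14, -3.76], [-0.58, -4.61], [-1.16, -5.38], [-1.86, -6.03], [-2.67, -6.55], [-3.55, -6.92], [-4.48, -7.13], [-5.44, -7.18], [-6.39, -7.06], 
[-0.92, 0.28], [-1.77, 0.72], [-2.53, 1.30], [-3.19, 2.00], [-3.70, 2.81], [-4.08, 3.69], [-4.29, 4.63], [-4.34, 5.58], [-4.22, 6.53], [-3.94, 7.45], [-3.50, 8.30], [-2.92, 9.07],
```

{"fn": "apply_moves", "kwargs": {"rows": [{"xyz":[0.7,0.65,0],"turn":0,"fingers":0},{"xyz":[1.5,1.15,0],"turn":0,"fingers":0},{"xyz":[2.4,1.55,0],"turn":0,"fingers":0},{"xyz":[3.35,1.75,0],"turn":0,"fingers":0},{"xyz":[4.3,1.8,0],"turn":0,"fingers":0},{"xyz":[5.25,1.7,0],"turn":0,"fingers":0},{"xyz":[6.15,1.4,0],"turn":0,"fingers":0},{"xyz":[7.0,0.95,0],"turn":0,"fingers":0},{"xyz":[7.75,0.4,0],"turn":0,"fingers":0},{"xyz":[8.4,-0.3,0],"turn":0,"fingers":0},{"xyz":[8.95,-1.1,0],"turn":0,"fingers":0},{"xyz":[9.3,-2.0,0],"turn":0,"fingers":0}]}}

```text
time_s: 13.78
tcp_pos: [0.4581, -0.3166, 0.0946]
ee_rot: [0.226, 0.974, -0.0, 0.0]
force: [2.2, -0.7, 6.5]
gripper_width: 0.204
grip_force: 58.6
```

```bash
python3 st.py
```

```text
13.7833 [ 0.45810843 -0.31658951  0.094639  ] r 0.05512814149541102 ang 137.26491073106874 F [ 2.24907073 -0.6930137   6.47198284] tang ccw -1.0172230766889774 rad -2.122226271565187 0.204269620292804 -1.7208828811819326
```

Tracking is good (137.3°, low forces), so I'll continue.

{"fn": "apply_moves", "kwargs": {"rows": [{"xyz":[0.2,-0.95,0],"turn":0,"fingers":0},{"xyz":[0.25,-1.9,0],"turn":0,"fingers":0},{"xyz":[0.15,-2.85,0],"turn":0,"fingers":0},{"xyz":[-0.15,-3.75,0],"turn":0,"fingers":0},{"xyz":[-0.6,-4.6,0],"turn":0,"fingers":0},{"xyz":[-1.15,-5.4,0],"turn":0,"fingers":0},{"xyz":[-1.85,-6.05,0],"turn":0,"fingers":0},{"xyz":[-2.65,-6.55,0],"turn":0,"fingers":0},{"xyz":[-3.55,-6.9,0],"turn":0,"fingers":0},{"xyz":[-4.5,-7.15,0],"turn":0,"fingers":0},{"xyz":[-5.45,-7.2,0],"turn":0,"fingers":0},{"xyz":[-6.4,-7.05,0],"turn":0,"fingers":0}]}}

```text
time_s: 14.78
tcp_pos: [0.4849, -0.4074, 0.0946]
ee_rot: [0.227, 0.974, 0.001, -0.001]
force: [0.3, 6.2, 10.2]
gripper_width: 0.199
grip_force: 59.3
```

{"fn": "apply_moves", "kwargs": {"rows": [{"xyz":[-0.9,0.3,0],"turn":0,"fingers":0},{"xyz":[-1.75,0.7,0],"turn":0,"fingers":0},{"xyz":[-2.55,1.3,0],"turn":0,"fingers":0},{"xyz":[-3.2,2.0,0],"turn":0,"fingers":0},{"xyz":[-3.7,2.8,0],"turn":0,"fingers":0},{"xyz":[-4.1,3.7,0],"turn":0,"fingers":0},{"xyz":[-4.3,4.65,0],"turn":0,"fingers":0},{"xyz":[-4.35,5.6,0],"turn":0,"fingers":0},{"xyz":[-4.2,6.55,0],"turn":0,"fingers":0},{"xyz":[-3.95,7.45,0],"turn":0,"fingers":0},{"xyz":[-3.5,8.3,0],"turn":0,"fingers":0},{"xyz":[-2.9,9.05,0],"turn":0,"fingers":0}]}}

```text
time_s: 15.78
tcp_pos: [0.5518, -0.3397, 0.0948]
ee_rot: [0.226, 0.974, -0.0, 0.001]
force: [3.5, -0.9, 5.6]
gripper_width: 0.204
grip_force: 58.7
```

```bash
python3 st.py
```

```text
15.7833 [ 0.55176913 -0.33970343  0.09475638] r 0.05505767799029854 ang 15.050203060064842 F [ 3.49779045 -0.85224437  5.64839208] tang ccw -1.731266054927336 rad 3.156513315796909 0.2041116383875762 -1.6678638135867718
```

One turn is done. Second turn:

{"fn": "apply_moves", "kwargs": {"rows": [{"xyz":[0.7,0.65,0],"turn":0,"fingers":0},{"xyz":[1.5,1.15,0],"turn":0,"fingers":0},{"xyz":[2.4,1.55,0],"turn":0,"fingers":0},{"xyz":[3.35,1.75,0],"turn":0,"fingers":0},{"xyz":[4.3,1.8,0],"turn":0,"fingers":0},{"xyz":[5.25,1.7,0],"turn":0,"fingers":0},{"xyz":[6.15,1.4,0],"turn":0,"fingers":0},{"xyz":[7.0,0.95,0],"turn":0,"fingers":0},{"xyz":[7.75,0.4,0],"turn":0,"fingers":0},{"xyz":[8.4,-0.3,0],"turn":0,"fingers":0},{"xyz":[8.95,-1.1,0],"turn":0,"fingers":0},{"xyz":[9.3,-2.0,0],"turn":0,"fingers":0}]}}

```text
time_s: 16.78
tcp_pos: [0.4581, -0.3166, 0.0946]
ee_rot: [0.226, 0.974, -0.0, 0.0]
force: [2.6, -0.1, 7.9]
gripper_width: 0.201
grip_force: 58.6
```

{"fn": "apply_moves", "kwargs": {"rows": [{"xyz":[0.2,-0.95,0],"turn":0,"fingers":0},{"xyz":[0.25,-1.9,0],"turn":0,"fingers":0},{"xyz":[0.15,-2.85,0],"turn":0,"fingers":0},{"xyz":[-0.15,-3.75,0],"turn":0,"fingers":0},{"xyz":[-0.6,-4.6,0],"turn":0,"fingers":0},{"xyz":[-1.15,-5.4,0],"turn":0,"fingers":0},{"xyz":[-1.85,-6.05,0],"turn":0,"fingers":0},{"xyz":[-2.65,-6.55,0],"turn":0,"fingers":0},{"xyz":[-3.55,-6.9,0],"turn":0,"fingers":0},{"xyz":[-4.5,-7.15,0],"turn":0,"fingers":0},{"xyz":[-5.45,-7.2,0],"turn":0,"fingers":0},{"xyz":[-6.4,-7.05,0],"turn":0,"fingers":0}]}}

```text
time_s: 17.78
tcp_pos: [0.4848, -0.4074, 0.0946]
ee_rot: [0.227, 0.974, 0.001, -0.001]
force: [0.4, 5.9, 10.5]
gripper_width: 0.201
grip_force: 59.3
```

{"fn": "apply_moves", "kwargs": {"rows": [{"xyz":[-0.9,0.3,0],"turn":0,"fingers":0},{"xyz":[-1.75,0.7,0],"turn":0,"fingers":0},{"xyz":[-2.55,1.3,0],"turn":0,"fingers":0},{"xyz":[-3.2,2.0,0],"turn":0,"fingers":0},{"xyz":[-3.7,2.8,0],"turn":0,"fingers":0},{"xyz":[-4.1,3.7,0],"turn":0,"fingers":0},{"xyz":[-4.3,4.65,0],"turn":0,"fingers":0},{"xyz":[-4.35,5.6,0],"turn":0,"fingers":0},{"xyz":[-4.2,6.55,0],"turn":0,"fingers":0},{"xyz":[-3.95,7.45,0],"turn":0,"fingers":0},{"xyz":[-3.5,8.3,0],"turn":0,"fingers":0},{"xyz":[-2.9,9.05,0],"turn":0,"fingers":0}]}}

```text
time_s: 18.78
tcp_pos: [0.5518, -0.3398, 0.0948]
ee_rot: [0.226, 0.974, -0.001, 0.001]
force: [3.8, -0.4, 6.1]
gripper_width: 0.202
grip_force: 58.7
```

```bash
python3 st.py; python3 arc.py 16 4 1
```

```text
18.7833 [ 0.55177848 -0.33982074  0.0947584 ] r 0.0550363757426284 ang 14.929742037591295 F [ 3.7800397  -0.4391033   6.08369429] tang ccw -1.3981485197031227 rad 3.5393067955382254 0.20193895881701832 -1.6678003961256678
[0.27, 0.28],
```

{"fn": "apply_moves", "kwargs": {"rows": [{"xyz":[0.15,0.15,0],"turn":0,"fingers":0},{"xyz":[0.3,0.3,0],"turn":0,"fingers":0},{"xyz":[0.3,0.3,0],"turn":0,"fingers":0},{"xyz":[0.3,0.3,0],"turn":0,"fingers":0},{"xyz":[0.3,0.3,0],"turn":0,"fingers":0},{"xyz":[0.3,0.3,0],"turn":0,"fingers":0},{"xyz":[0.3,0.3,0],"turn":0,"fingers":0}]}}

```text
time_s: 19.37
tcp_pos: [0.5504, -0.3356, 0.0947]
ee_rot: [0.226, 0.974, -0.0, 0.001]
force: [4.3, 1.4, 5.4]
gripper_width: 0.203
grip_force: 59.0
```

```bash
python3 st.py
python3 - <<'E'
from h import *
S=optics.get_image("side")
cv2.imwrite("pics/m5.png",cv2.resize(S[180:310,250:370],(600,600),interpolation=cv2.INTER_CUBIC)[:,:,::-1])
E
```

```text
19.3667 [ 0.55041446 -0.33564229  0.09474622] r 0.05497039496331905 ang 19.509085795197368 F [4.28411699 1.38023091 5.43414733] tang ccw -0.1297181740687421 rad 4.499096461526941 0.2028914436205777 -1.6642775169738517
```

View pics/m5.png

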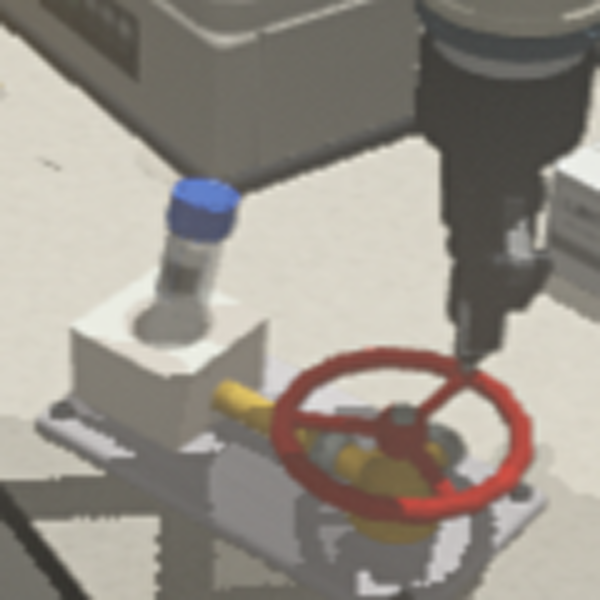

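The tube is unchanged in the well (cap near side (291,222)). The gripper holds the handle at the stop angle plus two turns, with the wheel still.

```bash
python3 -c "
from plant import finish_job
print(finish_job())"
```

```text
the job is handed in; nothing more can be done
None
```

The job is handed in. The tube is down in the well and released, leaning about 0.21 rad against the 0.3 limit, and the valve was closed to its stop, opened two full turns and is held there by the handle; the hand-in call gave no verdict.

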